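# Slide the red-handled file under its blade guard

## Robot

A 6-joint arm with a two-finger parallel gripper is mounted at the origin on a cart in front of the work surface, level with it; the furniture and walls round the work are solid. World frame = base frame: x ahead of the robot, y to its left, z up, the work surface at z = 0. Lengths are in m, angles in rad, forces in N, time in s.
With the tool pointing down it reaches from about 0.35 to 0.975 m from the base axis. Payload 4.9 kg.
Tool frame: the origin (TCP) lies midway between the tips of the shut fingers; the grasp point (between the pads) lies 19 mm behind it; z points along the fingers, y is the line along which they close (so a half turn about z gives the same grasp; the last joint's range is limited). The gripper opens to 85 mm and grips with 20 to 120 N. Pads are 22 mm wide; open, the fingers measure 114 mm over their backs; the gripper's body (76 mm by 85 mm) begins 54 mm behind the grasp point. The pads swing forward as they close: fully open they stand 13 mm farther back than shut.
Start: joints at [-1.286, 0.053, 1.613, -0, 1.476, -0.119], TCP at [0.246, -0.575, 0.231] pointing down, gripper open.
Joint ranges: [-3.01, 3.01], [-1.01, 2.22], [0.06, 2.58], [-1.02, 4.17], [0.09, 2.62], [-3.14, 3.14]. Speed limits (rad/s): [2.57, 2.57, 3.14, 3.14, 3.14, 3.14].

## Interface

Orientations are given as a rotation vector (axis times angle).
In Python, from station import ctrl gives the robot as it stands.
- The arm moves only by the tool carry_out, never from a script. Its argument "moves" is a list of rows, each an object of numbers: "x", "y", "z": the shift along the tool's x, y, z in units of 25 mm (1.0 is 25 mm); "turn": the turn about the tool's z in rad. In form: [{"x": .., "y": .., "z": .., "turn": ..}, ...]. A call has exactly 8 rows; each row shifts and turns the commanded pose from where the row before left it, along the tool's axes as they then stand; what a row does not reach is not made up. A row lasts 1/10 s, in which the tool goes at most 50 mm and 8.59 degrees, less where a joint would pass 70% of its speed; a pose out of reach is approached as far as the arm can. A call is refused whole if a number of a shift passes 1 or a number of a turn 0.15, either way. A call with a gripper value outside its range is refused whole. "grip" is the finger opening in mm, from 0 to 85.4, set as the call begins (left out, the last holds). The fingers move at their own pace and stop on an object; "newtons" is the grip in N (left out, the last holds). Time passes only in rows, so rows that do not move let the fingers close, or fill a call up. It gives the time, the measured TCP pose, the force, the opening and the grip force at its end, in the units of the state.
- ctrl.get_obs(): the state, without advancing time (a new reading comes with each control period).
- ctrl.get_image(name): name is "scene" or "top" or "wrist"; returns the picture (400x640x3 uint8, red, green, blue); there is no depth.
- ctrl.calibration(name): a dict with "fx", "fy", "cx", "cy" (pixels), "k1" (the pictures are not rectified: a ray, as slopes to the right and down, at radius r is drawn at 1 + k1 r^2 times it, then the intrinsics apply), "R" (3x3) and "t" (3): a world point X has camera coordinates R X + t; the wrist camera has in their place "T_tool_cam" (4x4, takes a point from camera to tool coordinates, whose origin is the TCP and whose axes are the flange's). Camera axes: x right, y down, z forward; pixel columns grow to the right and rows downward; lengths in m; the calibration is good to about 2 mm. A picture is of the moment at which its call begins: read the wrist's pose just before it. calibration takes no time and is no camera call.
- ctrl.finish_job(): hands the job in; it is judged then, once.
Trained networks look in the newest picture that a camera, given by its name, has taken for a name from the list of things; names that differ only in an ending like _2 or _b are one class to them, and where a whole thing is asked for, a point or a joint stands for the part that bears it (a point fixed in the world has none). Each returns a list of dicts, best first, with "confidence" (0 to 1); they miss things now and then, are a little off and sometimes report something else, mostly with a low value. They report only what shows in the picture. A call takes as long as a camera call. They do not tell look-alikes from the thing itself.
- ctrl.look_for(camera, query): "rect" ([left, top, width, height] in pixels, round what is visible of it).
- ctrl.mark_of(camera, query): "pixel" ([column, row] in pixels: a listed point, or the origin of a listed thing).
The state is a dict: "t": time; "q": joint angles; "dq": joint speeds; "effort": joint torques, N m; "tool_pos": TCP position; "tool_rot": TCP orientation; "contact_force": force on the tool from outside, world axes, zero at the start; "wrist_torque": the same for the moment, N m; "opening": finger opening in m; "grip_force": force on a finger pad.
Only numpy, scipy, OpenCV 4.12 (cv2) and the standard library are available. Lean on these libraries where they do the work, as an engineer would, in place of code of your own. Each camera call takes 0.05 s, during which the arm holds its last target. There are 200 camera calls.

## Task

Put the red-handled file away: bring it to the red blade guard and slide it in, blade first, through the guard's open end, until the steel blade is covered and the handle still sticks out. Leave it lying flat on the bench, let go of it, and leave the orange-handled file where it lies.

Things in the scene. Friction and masses are not known exactly. Their poses are not given: they have to be found in the camera images.
- red_file_centre (a point): Hand file with a red handle, 188 mm long, 16 wide, 16 high, about 60 g, lying flat on the bench (z = 0). Point: its middle, half-way up. Its y axis runs along the file towards the handle's end, z up; handle's end 94 mm away at +y, blade's tip 94 mm away at -y. An alike file with an orange handle lies near.
- red_file_handle (a point): Middle of the red handle of the same file, half-way up, 62 mm from the file's middle (+y): a good place to grip across the 16 mm width (straight sides). Axes as red_file_centre. The handle is 66 mm long (28 to 94 mm from the file's middle); all the rest is blade (122 mm).
- orange_file_centre (a point): The other file, with an orange handle, same size and axes; the point is its middle, half-way up. It is to stay where it lies.
- red_guard_mouth (a point): Red hood fixed to the bench: side walls, roof, closed back, no floor. Inside 50 mm wide, 36 high, 140 deep; sheet 3 mm (top 39 mm above the bench, 56 wide outside). Point: middle of its open end, 18 mm above the bench. Its x axis points level straight into the guard, z up. An orange guard of the same shape stands beside it, 110 mm or more away between centres.
Mind the look-alikes: they are no part of the job. What is shaped like the part that bears red_file_centre but yellow is not meant.

How it is judged:
At the end, for the whole second after the job is handed in: The red-handled file lies flat on the bench (within 10 degrees), at rest, its blade under the red guard with the tip at least 102 mm past the open end (at most 20 mm of blade showing) and the middle of its handle outside; the orange-handled file is within 30 mm of where it started (x of red_file_centre in the frame of red_guard_mouth above 0.008 m and x of red_file_handle in the frame of red_guard_mouth below 0 m and y of red_file_centre in the frame of red_guard_mouth between -0.025 and 0.025 m and height (world z) of red_file_centre below 0.014 m and angle between red_file_centre's own z axis and vertical below 0.17 rad and linear speed of red_file below 0.02 m/s and distance of orange_file_centre from where it was at the start of the episode below 0.03 m); the robot touches nothing.
It fails at once if the orange-handled file is pushed or carried more than 30 mm away (distance of orange_file_centre from where it was at the start of the episode above 0.03 m).
It also fails if it takes over 43 s, if anything falls off the work surface, if the arm or the gripper's body presses on something with over 40 N, if the wrist force passes 120 N, or if a joint passes its speed limit or range.

## Working session

There is one attempt and no reset: what is moved stays moved. The work goes in short steps, Python scripts to look and compute and a tool call to move; the robot and the scene stay as the last step left them, time stands still between calls to the robot, and variables do not carry over. Pictures are saved under pics/ and viewed, at most 10 in all, crops included, and the job is handed in when it is done.

Besides the shell and the picture viewer there is one more tool, called as name(argument=value, ...) on one line, values as JSON. carry_out: Moves the arm, as the interface text tells. Its arguments: {"type":"object","properties":{"moves":{"type":"array"},"grip":{"type":"number"},"newtons":{"type":"number"}},"required":["moves"]}

```bash
mkdir -p pics; ls
python3 - <<'E'
from station import ctrl
import cv2
o=ctrl.get_obs(); print(o['t'],o['tool_pos'],o['tool_rot'],o['opening'])
for c in ['top','scene']:
    im=ctrl.get_image(c); cv2.imwrite(f'pics/{c}0.png',im[:,:,::-1])
    for q in ['red_file_centre','red_file_handle','orange_file_centre','red_guard_mouth']:
        print(c,q,[(round(d['confidence'],2),[round(float(v)) for v in d['pixel']]) for d in ctrl.mark_of(c,q)])
    print(ctrl.calibration(c))
print(ctrl.calibration('wrist'))
E
```

```text
pics
0.0 [ 0.24539821 -0.57412172  0.23004085] [-3.07574469e+00 -6.29584731e-01  2.27515256e-04] 0.08551040184146849
top red_file_centre [(0.85, [414, 230]), (0.83, [251, 199])]
top red_file_handle [(0.9, [442, 235]), (0.74, [243, 220])]
top orange_file_centre [(0.57, [192, 203])]
top red_guard_mouth [(0.91, [350, 176])]
{'fx': 452.8466331502512, 'fy': 452.8466331502512, 'cx': 306.54431514203793, 'cy': 203.07963068776266, 'k1': -0.09526915172395731, 'R': array([[ 0.02880846, -0.99941235,  0.01857487],
       [-0.99433737, -0.03055388, -0.10178239],
       [ 0.10229012, -0.01553749, -0.99463326]]), 't': array([-0.03362687,  0.52201366,  1.02769318])}
scene red_file_centre [(0.73, [284, 230]), (0.43, [382, 152])]
scene red_file_handle [(0.55, [299, 246])]
scene orange_file_centre [(0.26, [300, 250])]
scene red_guard_mouth [(0.88, [318, 165])]
{'fx': 394.4377677045914, 'fy': 394.4377677045914, 'cx': 317.6145293625529, 'cy': 193.14779225636582, 'k1': 0.026288528969871387, 'R': array([[-0.83006463, -0.557574  , -0.0101954 ],
       [-0.38116146,  0.58059353, -0.71946306],
       [ 0.40707328, -0.59331475, -0.69445587]]), 't': array([0.42537642, 0.22970659, 0.775224  ])}
{'fx': 299.4643174700641, 'fy': 299.4643174700641, 'cx': 318.43344934679914, 'cy': 197.37450624992732, 'k1': 0.01739392345446102, 'T_tool_cam': array([[-4.26695050e-04, -9.45374081e-01, -3.25987217e-01,
         8.54792873e-02],
       [ 9.99998749e-01, -8.99981892e-04,  1.30104807e-03,
         1.05258149e-03],
       [-1.52335971e-03, -3.25986254e-01,  9.45373282e-01,
        -1.42318049e-01],
       [ 0.00000000e+00,  0.00000000e+00,  0.00000000e+00,
         1.00000000e+00]])}
```

View pics/top0.png

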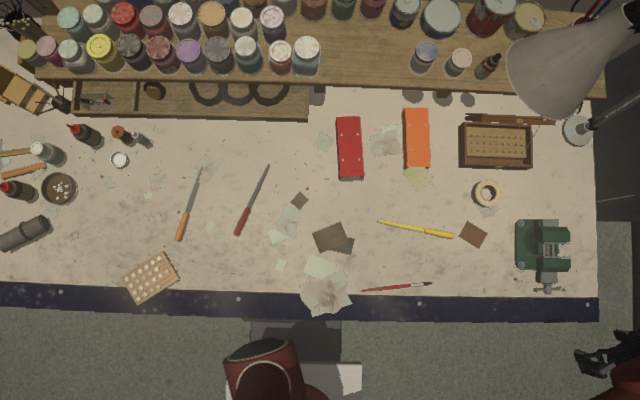

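View pics/scene0.png

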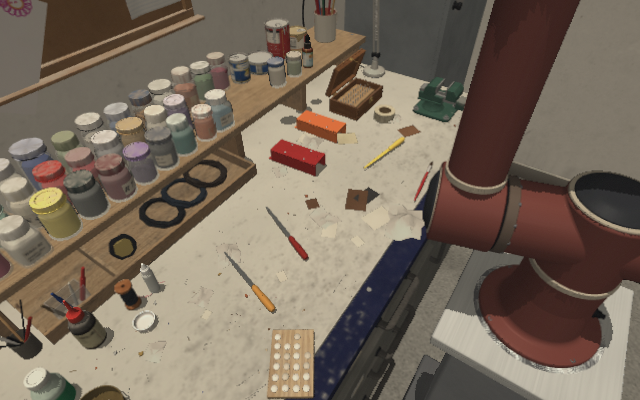

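Top view. Candidates: red-handled file (251,199), orange-handled (188,203), yellow-handled (414,230), red brush (397,287). Guards: red (350,147) and orange (417,138), with the mouth at about (350,177), facing the robot. By the description I choose the file at (251,199) with the dark red handle near (243,220). Next I measure it and check a crop.

```bash
cat > h.py <<'E'
import numpy as np, cv2
from scipy.spatial.transform import Rotation as Rn
from station import ctrl
def cam(c,obs=None):
    k=ctrl.calibration(c)
    if 'R' in k: R=np.array(k['R']);t=np.array(k['t']); return k,R.T,-R.T@t
    T=np.array(k['T_tool_cam']); W=Rn.from_rotvec(obs['tool_rot']).as_matrix()
    return k,W@T[:3,:3],W@T[:3,3]+obs['tool_pos']
def px2w(c,p,z,obs=None):
    k,R,o=cam(c,obs); p=np.atleast_2d(p).astype(float)
    K=np.array([[k['fx'],0,k['cx']],[0,k['fy'],k['cy']],[0,0,1]])
    u=cv2.undistortPoints(p[:,None],K,np.array([k['k1'],0,0,0,0.]))[:,0]
    d=np.c_[u,np.ones(len(u))]@R.T
    return o+d*((z-o[2])/d[:,2])[:,None]
def w2px(c,X,obs=None):
    k,R,o=cam(c,obs); v=(np.atleast_2d(X)-o)@R; s=v[:,:2]/v[:,2:]
    s=s*(1+k['k1']*(s**2).sum(1))[:,None]
    return s*[k['fx'],k['fy']]+[k['cx'],k['cy']]
E
python3 - <<'E'
from h import *
im=ctrl.get_image('top'); cv2.imwrite('pics/crop.png',cv2.resize(im[90:300,150:460,::-1],None,fx=2.5,fy=2.5,interpolation=cv2.INTER_CUBIC))
hsv=cv2.cvtColor(im,cv2.COLOR_RGB2HSV)
for name,(x0,y0,x1,y1),z in [('hand',(228,195,262,242),.010),('guard',(325,105,375,190),.039)]:
    s=hsv[y0:y1,x0:x1]; m=(((s[...,0]<6)|(s[...,0]>172))&(s[...,1]>130)&(s[...,2]>50)).astype('u1')
    ys,xs=np.nonzero(m); P=np.c_[xs+x0,ys+y0].astype('f4'); r=cv2.minAreaRect(P); b=cv2.boxPoints(r)
    print(name,len(P),r,'\n',b,'\n',px2w('top',b,z).round(4),P.mean(0),px2w('top',P.mean(0),z).round(4))
print('tip,end',px2w('top',[[268.5,165],[237,234]],.008).round(4))
print('marks',px2w('top',[[251,199],[243,220]],.008).round(4),px2w('top',[[350,176]],.018).round(4), px2w('scene',[[318,165]],.018).round(4), px2w('scene',[[284,230],[299,246]],.008).round(4))
E
```

```text
hand 95 ((241.59999084472656, 220.8000030517578), (3.5777084827423096, 27.72724151611328), 26.56505012512207) 
 [[233.79999 232.4    ]
 [246.19998 207.6    ]
 [249.4     209.20001]
 [237.      234.     ]] 
 [[0.45   0.1506 0.01  ]
 [0.5094 0.1239 0.01  ]
 [0.5059 0.1161 0.01  ]
 [0.4465 0.1429 0.01  ]] [241.45264 220.69473] [[0.4781 0.1338 0.01  ]]
guard 1379 ((349.5764465332031, 146.49412536621094), (60.743629455566406, 23.775915145874023), 85.60128784179688) 
 [[335.3941  117.12355]
 [359.09998 115.3    ]
 [363.7588  175.8647 ]
 [340.05292 177.68825]] 
 [[ 0.7275 -0.0801  0.039 ]
 [ 0.734  -0.1362  0.039 ]
 [ 0.5892 -0.1491  0.039 ]
 [ 0.5831 -0.0939  0.039 ]] [349.59464 146.52066] [[ 0.6577 -0.1148  0.039 ]]
tip,end [[0.6134 0.0752 0.008 ]
 [0.4466 0.1432 0.008 ]]
marks [[0.5304 0.1136 0.008 ]
 [0.48   0.1304 0.008 ]] [[ 0.5914 -0.1193  0.018 ]] [[ 0.5901 -0.1178  0.018 ]] [[0.5319 0.1115 0.008 ]
 [0.4751 0.1304 0.008 ]]
```

View pics/crop.png

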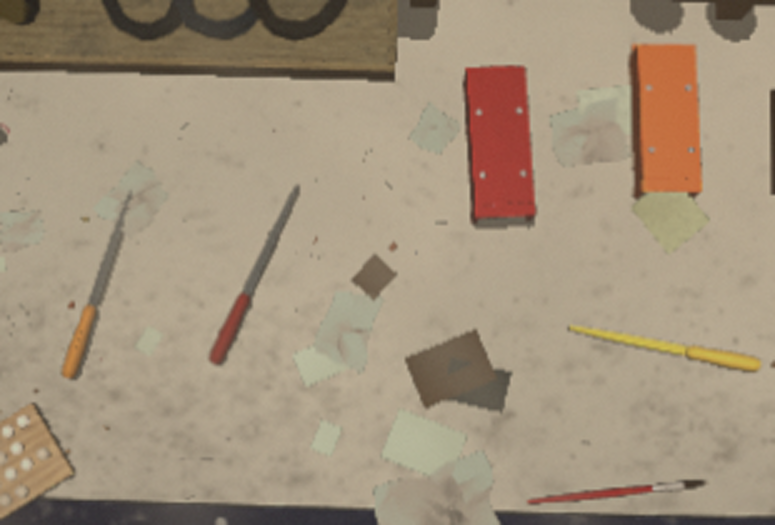

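The crop confirms the red-handled file: handle at crop (230,330), tip at (297,187). The orange one lies to its left, and the yellow look-alike is on the right. The red guard's open end is at crop (503,220). Estimates: handle (0.478, 0.132), yaw of the tip direction about -22.5°, guard mouth (0.588, -0.120), guard axis +5.3°.

I turn the tool first.

carry_out(moves=[{"turn": 0.1}, {"turn": 0.1}, {"turn": 0.1}, {"turn": 0.1}, {"turn": 0.1}, {"turn": 0.1}, {"turn": 0.1}, {"turn": 0.1}], grip=50)

```text
validation failed for argument at $.mo...
```

```bash
cat > go.py <<'E'
import sys
from h import *
def go(x,y,z,yaw):
    o=ctrl.get_obs(); W=Rn.from_rotvec(o['tool_rot']).as_matrix()
    psi=np.degrees(np.arctan2(W[1,0],W[0,0]))
    print('t',round(o['t'],2),'pos',o['tool_pos'].round(4),'yaw',psi.round(2),'tilt',W[:,2].round(3),'open',round(o['opening'],4),'F',o['contact_force'].round(1))
    print('units',(W.T@(np.array([x,y,z])-o['tool_pos'])/.025).round(2),'turn',np.radians(psi-yaw).round(3))
if __name__=='__main__': go(*map(float,sys.argv[1:5]))
E
python3 go.py 0.44 0.14 0.2 -22.5
```

```text
t 0.55 pos [ 0.2456 -0.5747  0.2313] yaw 23.14 tilt [ 0. -0. -1.] open 0.0852 F [ 0.  -0.1 -0.4]
units [ 18.38 -23.23   1.25] turn 0.796
```

carry_out(moves=[{"x": 0, "y": 0, "z": 0, "turn": 0.1}, {"x": 0, "y": 0, "z": 0, "turn": 0.1}, {"x": 0, "y": 0, "z": 0, "turn": 0.1}, {"x": 0, "y": 0, "z": 0, "turn": 0.1}, {"x": 0, "y": 0, "z": 0, "turn": 0.1}, {"x": 0, "y": 0, "z": 0, "turn": 0.1}, {"x": 0, "y": 0, "z": 0, "turn": 0.1}, {"x": 0, "y": 0, "z": 0, "turn": 0.1}], grip=50)

```text
t: 1.35
tool_pos: [0.2456, -0.5747, 0.2313]
tool_rot: [3.079, -0.625, 0.0]
contact_force: [-0.7, -0.2, 0.2]
opening: 0.0499
grip_force: 0.0
```

```bash
python3 go.py 0.44 0.14 0.2 -22.5
```

```text
t 1.35 pos [ 0.2456 -0.5747  0.2313] yaw -22.94 tilt [ 0. -0. -1.] open 0.0499 F [-0.7 -0.2  0.2]
units [ -3.98 -29.36   1.25] turn -0.008
```

carry_out(moves=[{"x": -0.1, "y": -1, "z": 0, "turn": 0}, {"x": -0.1, "y": -1, "z": 0, "turn": 0}, {"x": -0.1, "y": -1, "z": 0, "turn": 0}, {"x": -0.1, "y": -1, "z": 0, "turn": 0}, {"x": -0.1, "y": -1, "z": 0, "turn": 0}, {"x": -0.1, "y": -1, "z": 0, "turn": 0}, {"x": -0.1, "y": -1, "z": 0, "turn": 0}, {"x": -0.1, "y": -1, "z": 0, "turn": 0}])

```text
t: 2.15
tool_pos: [0.3045, -0.3815, 0.2315]
tool_rot: [3.08, -0.618, 0.001]
contact_force: [1.3, 0.0, -0.2]
opening: 0.0496
grip_force: 0.0
```

carry_out(moves=[{"x": -0.1, "y": -1, "z": 0, "turn": 0}, {"x": -0.1, "y": -1, "z": 0, "turn": 0}, {"x": -0.1, "y": -1, "z": 0, "turn": 0}, {"x": -0.1, "y": -1, "z": 0, "turn": 0}, {"x": -0.1, "y": -1, "z": 0, "turn": 0}, {"x": -0.1, "y": -1, "z": 0, "turn": 0}, {"x": -0.1, "y": -1, "z": 0, "turn": 0}, {"x": -0.1, "y": -1, "z": 0, "turn": 0}])

```text
t: 2.95
tool_pos: [0.3632, -0.1893, 0.2315]
tool_rot: [3.08, -0.619, 0.001]
contact_force: [0.1, -0.2, 0.9]
opening: 0.0499
grip_force: 0.0
```

carry_out(moves=[{"x": -0.1, "y": -1, "z": 0, "turn": 0}, {"x": -0.1, "y": -1, "z": 0, "turn": 0}, {"x": -0.1, "y": -1, "z": 0, "turn": 0}, {"x": -0.1, "y": -1, "z": 0, "turn": 0}, {"x": -0.1, "y": -1, "z": 0, "turn": 0}, {"x": -0.1, "y": -1, "z": 0, "turn": 0}, {"x": -0.1, "y": -1, "z": 0, "turn": 0}, {"x": -0.1, "y": -1, "z": 0, "turn": 0}])

```text
t: 3.75
tool_pos: [0.422, 0.003, 0.2316]
tool_rot: [3.08, -0.618, 0.001]
contact_force: [-0.0, -0.9, 0.7]
opening: 0.0498
grip_force: 0.0
```

```bash
python3 go.py 0.44 0.14 0.2 -22.5
```

```text
t 3.75 pos [0.422  0.003  0.2316] yaw -22.7 tilt [ 0.001 -0.    -1.   ] open 0.0498 F [-0.  -0.9  0.7]
units [-1.45 -5.33  1.26] turn -0.003
```

carry_out(moves=[{"x": -0.2, "y": -0.7, "z": 0.2, "turn": 0}, {"x": -0.2, "y": -0.7, "z": 0.2, "turn": 0}, {"x": -0.2, "y": -0.7, "z": 0.2, "turn": 0}, {"x": -0.2, "y": -0.7, "z": 0.2, "turn": 0}, {"x": -0.2, "y": -0.7, "z": 0.2, "turn": 0}, {"x": -0.2, "y": -0.7, "z": 0.2, "turn": 0}, {"x": -0.2, "y": -0.7, "z": 0.2, "turn": 0}, {"x": 0, "y": -0.4, "z": 0, "turn": 0}])

```text
t: 4.55
tool_pos: [0.4401, 0.1387, 0.1956]
tool_rot: [3.08, -0.616, -0.002]
contact_force: [-0.1, -0.2, 1.2]
opening: 0.0504
grip_force: 0.0
```

Run:
```python
from h import *
import time
o=ctrl.get_obs(); im=ctrl.get_image('wrist'); cv2.imwrite('pics/w1.png',im[:,:,::-1])
print(o['tool_pos'].round(4))
for q in ['red_file_centre','red_file_handle']:
    for d in ctrl.mark_of('wrist',q): print(q,round(d['confidence'],2),np.round(d['pixel'],1),px2w('wrist',d['pixel'],.008,o).round(4))
hsv=cv2.cvtColor(im,cv2.COLOR_RGB2HSV)
m=(((hsv[...,0]<6)|(hsv[...,0]>172))&(hsv[...,1]>120)&(hsv[...,2]>40)).astype('u1')
n,l,s,c=cv2.connectedComponentsWithStats(m)
for i in range(1,n):
    if s[i,4]>150:
        ys,xs=np.nonzero(l==i); P=np.c_[xs,ys].astype('f4'); b=cv2.boxPoints(cv2.minAreaRect(P))
        print(s[i],b.round(1).tolist(),px2w('wrist',b,.010,o)[:,:2].round(4).tolist(),px2w('wrist',P.mean(0),.010,o).round(4))
```

```text
[0.4401 0.1387 0.1956]
red_file_centre 0.68 [311.7  82.9] [[0.5319 0.1078 0.008 ]]
red_file_handle 0.6 [309.7 143.8] [[0.4755 0.1343 0.008 ]]
[303 107  13  67 718] [[303.0, 107.0], [315.0, 107.0], [315.0, 173.0], [303.0, 173.0]] [[0.5137, 0.1254], [0.5088, 0.1138], [0.4433, 0.1415], [0.4485, 0.1539]] [[0.4793 0.134  0.01  ]]
[595 146  45  24 234] [[594.2000122070312, 167.39999389648438], [638.5999755859375, 145.1999969482422], [641.4000244140625, 150.8000030517578], [597.0, 173.0]] [[0.33, -0.1455], [0.3373, -0.1909], [0.3298, -0.1932], [0.3222, -0.1476]] [[ 0.3312 -0.1724  0.01  ]]
[519 343  71  48 666] [[513.9000244140625, 352.5], [528.2999877929688, 328.6000061035156], [599.2999877929688, 371.20001220703125], [584.9000244140625, 395.1000061035156]] [[0.0995, -0.0139], [0.1336, -0.0398], [0.0221, -0.1172], [-0.0176, -0.0928]] [[ 0.0629 -0.0642  0.01  ]]
```

View pics/w1.png

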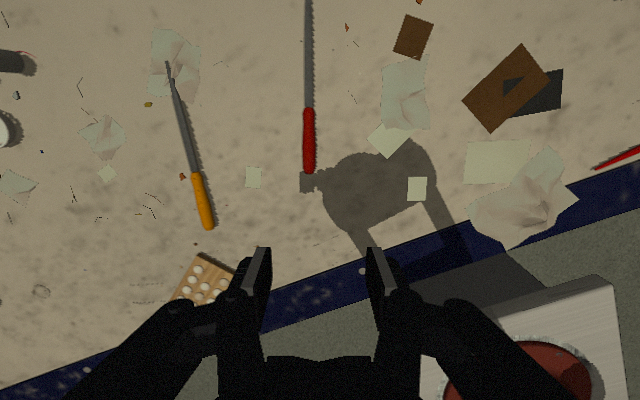

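The wrist view shows the red-handled file, handle at (309,140), lying parallel to the tool's x axis. The orange one, at (203,200), is well clear. I move over the handle and down.

```bash
python3 go.py 0.476 0.1345 0.005 -22.6
```

```text
t 4.7 pos [0.4409 0.1377 0.1966] yaw -22.65 tilt [ 0. -0. -1.] open 0.05 F [ 1.  -0.4 -0.3]
units [ 1.34 -0.42  7.67] turn -0.001
```

carry_out(moves=[{"x": 0.3, "y": -0.1, "z": 0.5, "turn": 0}, {"x": 0.3, "y": -0.1, "z": 0.6, "turn": 0}, {"x": 0.3, "y": -0.1, "z": 0.7, "turn": 0}, {"x": 0.3, "y": -0.1, "z": 0.8, "turn": 0}, {"x": 0.14, "y": 0, "z": 0.8, "turn": 0}, {"x": 0, "y": 0, "z": 0.8, "turn": 0}, {"x": 0, "y": 0, "z": 0.8, "turn": 0}, {"x": 0, "y": 0, "z": 0, "turn": 0}])

```text
t: 5.5
tool_pos: [0.4733, 0.1328, 0.0687]
tool_rot: [3.078, -0.62, -0.008]
contact_force: [-1.0, -0.4, 1.1]
opening: 0.0501
grip_force: 0.0
```

```bash
python3 go.py 0.476 0.1345 0.005 -22.6;  python3 - <<'E'
from h import *
o=ctrl.get_obs(); im=ctrl.get_image('wrist'); cv2.imwrite('pics/w2.png',im[:,:,::-1])
E
```

```text
t 5.5 pos [0.4733 0.1328 0.0687] yaw -22.77 tilt [-0.006 -0.001 -1.   ] open 0.0501 F [-1.  -0.4  1.1]
units [ 0.09 -0.11  2.55] turn -0.003
```

View pics/w2.png

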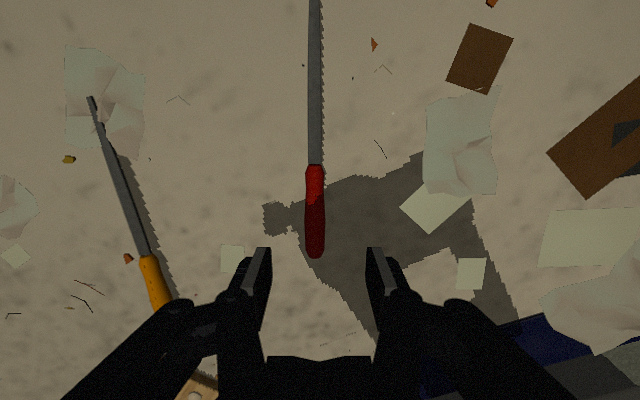

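The handle at (315,210) is centred between the fingers. I descend and close.

carry_out(moves=[{"x": 0.05, "y": -0.05, "z": 0.5, "turn": 0}, {"x": 0.05, "y": -0.05, "z": 0.5, "turn": 0}, {"x": 0, "y": 0, "z": 0.5, "turn": 0}, {"x": 0, "y": 0, "z": 0.4, "turn": 0}, {"x": 0, "y": 0, "z": 0.4, "turn": 0}, {"x": 0, "y": 0, "z": 0.3, "turn": 0}, {"x": 0, "y": 0, "z": 0, "turn": 0}, {"x": 0, "y": 0, "z": 0, "turn": 0}])

```text
t: 6.35
tool_pos: [0.4787, 0.1354, 0.0062]
tool_rot: [3.08, -0.618, -0.0]
contact_force: [0.6, -0.9, 0.7]
opening: 0.0499
grip_force: 0.0
```

carry_out(moves=[{"x": 0, "y": 0, "z": 0, "turn": 0}, {"x": 0, "y": 0, "z": 0, "turn": 0}, {"x": 0, "y": 0, "z": 0, "turn": 0}, {"x": 0, "y": 0, "z": 0, "turn": 0}, {"x": 0, "y": 0, "z": 0, "turn": 0}, {"x": 0, "y": 0, "z": 0, "turn": 0}, {"x": 0, "y": 0, "z": 0, "turn": 0}, {"x": 0, "y": 0, "z": 0, "turn": 0}], grip=5, newtons=50)

```text
t: 7.15
tool_pos: [0.4793, 0.1354, 0.0071]
tool_rot: [-3.08, 0.618, -0.002]
contact_force: [-1.0, 0.1, 5.9]
opening: 0.0117
grip_force: 51.3
```

```bash
python3 go.py 0.40 -0.138 0.06 5.3
```

```text
t 7.15 pos [0.4793 0.1354 0.0071] yaw -22.7 tilt [ 0.001  0.    -1.   ] open 0.0117 F [-1.   0.1  5.9]
units [ 1.3  11.31 -2.12] turn -0.489
```

The opening is 11.7 mm rather than 16, with an upward push, so the pads probably hold only the upper curve of the handle. I reopen, go 6 mm lower and grip again.

carry_out(moves=[{"x": 0, "y": 0, "z": 0, "turn": 0}, {"x": 0, "y": 0, "z": 0, "turn": 0}, {"x": -0.05, "y": 0, "z": 0, "turn": 0}, {"x": -0.05, "y": 0, "z": 0.08, "turn": 0}, {"x": 0, "y": 0, "z": 0.08, "turn": 0}, {"x": 0, "y": 0, "z": 0.08, "turn": 0}, {"x": 0, "y": 0, "z": 0, "turn": 0}, {"x": 0, "y": 0, "z": 0, "turn": 0}], grip=30)

```text
t: 7.95
tool_pos: [0.4763, 0.1363, 0.0002]
tool_rot: [3.08, -0.618, -0.0]
contact_force: [0.3, 0.2, 0.3]
opening: 0.03
grip_force: 0.0
```

carry_out(moves=[{"x": 0, "y": 0, "z": 0, "turn": 0}, {"x": 0, "y": 0, "z": 0, "turn": 0}, {"x": 0, "y": 0, "z": 0, "turn": 0}, {"x": 0, "y": 0, "z": 0, "turn": 0}, {"x": 0, "y": 0, "z": 0, "turn": 0}, {"x": 0, "y": 0, "z": 0, "turn": 0}, {"x": 0, "y": 0, "z": 0, "turn": 0}, {"x": 0, "y": 0, "z": 0, "turn": 0}], grip=5, newtons=50)

```text
t: 8.75
tool_pos: [0.4766, 0.1364, 0.0006]
tool_rot: [-3.08, 0.618, -0.001]
contact_force: [0.2, -0.2, 2.0]
opening: 0.0121
grip_force: 51.0
```

carry_out(moves=[{"x": 0, "y": 0, "z": -0.2, "turn": 0}, {"x": 0, "y": 0, "z": -0.3, "turn": 0}, {"x": 0, "y": 0, "z": -0.4, "turn": 0}, {"x": 0, "y": 0, "z": -0.4, "turn": 0}, {"x": 0, "y": 0, "z": -0.4, "turn": 0}, {"x": 0, "y": 0, "z": -0.3, "turn": 0}, {"x": 0, "y": 0, "z": 0, "turn": 0}, {"x": 0, "y": 0, "z": 0, "turn": 0}])

```text
t: 9.55
tool_pos: [0.4764, 0.1363, 0.0505]
tool_rot: [-3.08, 0.618, -0.0]
contact_force: [0.2, -0.8, -1.6]
opening: 0.0122
grip_force: 50.7
```

```bash
python3 go.py 0.40 -0.138 0.05 5.3;  python3 - <<'E'
from h import *
im=ctrl.get_image('wrist'); i2=ctrl.get_image('scene'); cv2.imwrite('pics/w3.png',np.vstack([cv2.resize(im[:,120:520],(400,400)),cv2.resize(i2[150:300,200:400],(400,300))])[:600,:,::-1])
E
```

```text
t 9.55 pos [0.4764 0.1363 0.0505] yaw -22.7 tilt [ 0.  0. -1.] open 0.0122 F [ 0.2 -0.8 -1.6]
units [ 1.42 11.3   0.02] turn -0.489
```

View pics/w3.png

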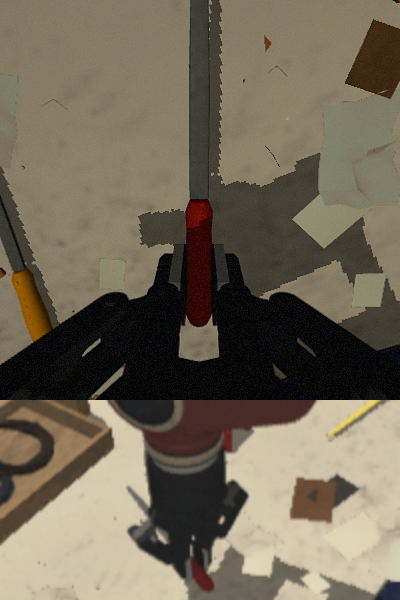

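The wrist view shows the file held straight between the pads (handle front row 200, end row 325 in the crop), lifted as predicted. The middle of the handle is about 4 mm ahead of the TCP. I turn in line with the guard while backing up.

carry_out(moves=[{"x": -0.3, "y": 0.2, "z": 0, "turn": -0.06}, {"x": -0.3, "y": 0.2, "z": 0, "turn": -0.06}, {"x": -0.3, "y": 0.2, "z": 0, "turn": -0.06}, {"x": -0.3, "y": 0.2, "z": 0, "turn": -0.06}, {"x": -0.3, "y": 0.2, "z": 0, "turn": -0.06}, {"x": -0.3, "y": 0.2, "z": 0, "turn": -0.06}, {"x": -0.3, "y": 0.2, "z": 0, "turn": -0.06}, {"x": -0.3, "y": 0.2, "z": 0, "turn": -0.06}])

```text
t: 10.45
tool_pos: [0.4097, 0.1082, 0.0496]
tool_rot: [3.139, 0.136, -0.002]
contact_force: [-0.2, 0.3, -0.4]
opening: 0.0118
grip_force: 50.6
```

```bash
python3 go.py 0.404 -0.137 0.05 5.3
```

```text
t 10.45 pos [0.4097 0.1082 0.0496] yaw 4.95 tilt [-0.001 -0.    -1.   ] open 0.0118 F [-0.2  0.3 -0.4]
units [-1.07  9.75 -0.01] turn -0.006
```

carry_out(moves=[{"x": -0.13, "y": 0.6, "z": 0, "turn": -0.006}, {"x": -0.13, "y": 0.6, "z": 0, "turn": 0}, {"x": -0.13, "y": 0.6, "z": 0, "turn": 0}, {"x": -0.13, "y": 0.6, "z": 0, "turn": 0}, {"x": -0.13, "y": 0.6, "z": 0, "turn": 0}, {"x": -0.13, "y": 0.6, "z": 0, "turn": 0}, {"x": -0.13, "y": 0.6, "z": 0, "turn": 0}, {"x": -0.13, "y": 0.6, "z": 0, "turn": 0}])

```text
t: 11.25
tool_pos: [0.3947, -0.014, 0.0497]
tool_rot: [-3.138, -0.141, 0.002]
contact_force: [0.1, 0.7, -0.7]
opening: 0.0119
grip_force: 50.6
```

carry_out(moves=[{"x": 0, "y": 0.8, "z": 0, "turn": 0}, {"x": 0, "y": 0.8, "z": 0, "turn": 0}, {"x": 0, "y": 0.8, "z": 0, "turn": 0}, {"x": 0, "y": 0.8, "z": 0, "turn": 0}, {"x": 0, "y": 0.7, "z": 0, "turn": 0}, {"x": 0, "y": 0.6, "z": 0, "turn": 0}, {"x": 0, "y": 0.4, "z": 0, "turn": 0}, {"x": 0, "y": 0, "z": 0, "turn": 0}])

```text
t: 12.05
tool_pos: [0.4062, -0.1362, 0.05]
tool_rot: [-3.138, -0.139, 0.001]
contact_force: [1.1, 0.2, -0.6]
opening: 0.0124
grip_force: 50.6
```

```bash
python3 go.py 0.404 -0.137 0.004 5.3;  python3 - <<'E'
from h import *
o=ctrl.get_obs(); im=ctrl.get_image('wrist'); t=ctrl.get_image('top'); 
for d in ctrl.mark_of('wrist','red_guard_mouth'): print(round(d['confidence'],2),np.round(d['pixel'],1),px2w('wrist',d['pixel'],.018,o).round(4))
cv2.imwrite('pics/w4.png',np.vstack([im[:320],cv2.resize(t[100:240,240:560],(640,280))])[:,:,::-1])
E
```

```text
t 12.05 pos [ 0.4062 -0.1362  0.05  ] yaw 5.06 tilt [-0.001  0.    -1.   ] open 0.0124 F [ 1.1  0.2 -0.6]
units [-0.09  0.03  1.84] turn -0.004
```

View pics/w4.png

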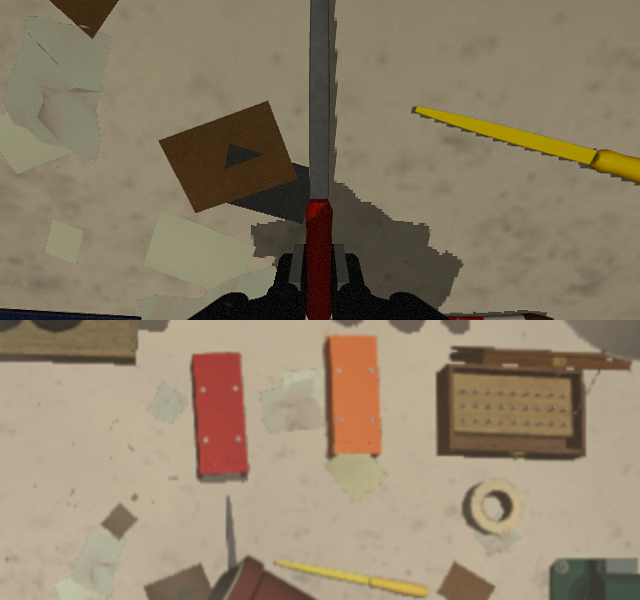

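The wrist view shows the file straight, and the top crop has the blade tip at top pixel (354,188), just short of the guard mouth. I compare the tip with the prediction.

Run:
```python
from h import *
for z in (.045,.058,.07): print(z,w2px('top',[[.5656,-.122,z]]).round(1),px2w('top',[[354,188]],z).round(4))
M=np.array([.588,-.1205]);a=np.radians(5.3);d=np.array([np.cos(a),np.sin(a)]);n=np.array([-d[1],d[0]])
P=[np.r_[M+d*s+n*l,.039] for s in(0,.143) for l in(.028,-.028)]
print(w2px('top',P).round(1).tolist())
```

```text
0.045 [[352.3 185.2]] [[ 0.5592 -0.1261  0.045 ]]
0.058 [[353.  184.4]] [[ 0.5574 -0.1245  0.058 ]]
0.07 [[353.6 183.6]] [[ 0.5557 -0.1231  0.07  ]]
[[339.5, 176.7], [363.5, 175.3], [335.1, 117.0], [358.7, 115.7]]
```

Prediction and picture agree within 2 mm sideways. I lower, then slide in.

carry_out(moves=[{"x": -0.1, "y": 0, "z": 0.3, "turn": 0}, {"x": 0, "y": 0, "z": 0.4, "turn": -0.003}, {"x": 0, "y": 0, "z": 0.4, "turn": 0}, {"x": 0, "y": 0, "z": 0.4, "turn": 0}, {"x": 0, "y": 0, "z": 0.2, "turn": 0}, {"x": 0, "y": 0, "z": 0.12, "turn": 0}, {"x": 0, "y": 0, "z": 0, "turn": 0}, {"x": 0, "y": 0, "z": 0, "turn": 0}])

```text
t: 13.0
tool_pos: [0.4041, -0.1359, 0.005]
tool_rot: [3.138, 0.146, 0.001]
contact_force: [0.4, 0.4, 0.2]
opening: 0.0121
grip_force: 50.6
```

```bash
python3 go.py 0.551 -0.124 0.004 5.3
```

```text
t 13.0 pos [ 0.4041 -0.1359  0.005 ] yaw 5.31 tilt [ 0. -0. -1.] open 0.0121 F [0.4 0.4 0.2]
units [5.89 0.07 0.04] turn 0.0
```

carry_out(moves=[{"x": 0.4, "y": 0.03, "z": 0, "turn": 0}, {"x": 0.4, "y": 0.03, "z": 0, "turn": 0}, {"x": 0.4, "y": 0, "z": 0, "turn": 0}, {"x": 0.4, "y": 0, "z": 0, "turn": 0}, {"x": 0.4, "y": 0, "z": 0, "turn": 0}, {"x": 0.4, "y": 0, "z": 0, "turn": 0}, {"x": 0.4, "y": 0, "z": 0, "turn": 0}, {"x": 0.2, "y": 0, "z": 0, "turn": 0}])

```text
t: 13.8
tool_pos: [0.4798, -0.1302, 0.0049]
tool_rot: [3.138, 0.146, 0.001]
contact_force: [0.3, 0.4, 0.1]
opening: 0.0123
grip_force: 50.6
```

```bash
python3 go.py 0.551 -0.124 0.003 5.3;  python3 - <<'E'
from h import *
o=ctrl.get_obs(); im=ctrl.get_image('wrist'); t=ctrl.get_image('top'); 
cv2.imwrite('pics/w5.png',np.vstack([im[:320],cv2.resize(t[100:240,240:560],(640,280))])[:,:,::-1])
E
```

```text
t 13.8 pos [ 0.4798 -0.1302  0.0049] yaw 5.34 tilt [ 0. -0. -1.] open 0.0123 F [0.3 0.4 0.1]
units [2.86 0.02 0.08] turn 0.001
```

View pics/w5.png

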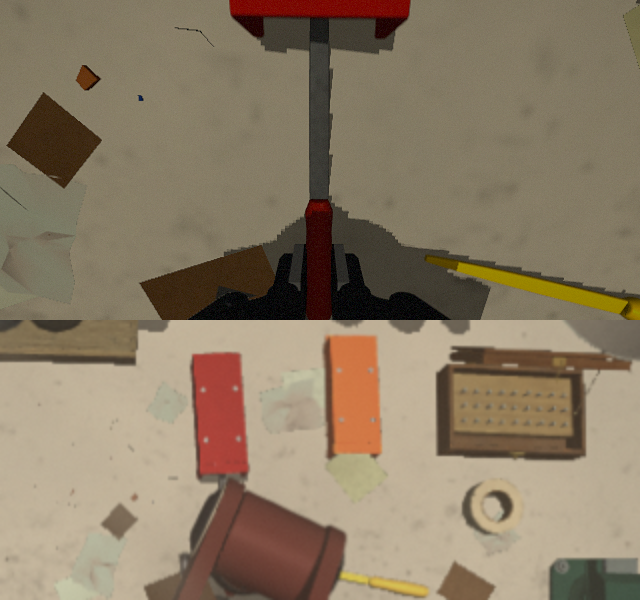

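The blade at column 319 goes into the middle of the mouth (walls at columns 232 and 408), with no contact. I push on 72 mm.

carry_out(moves=[{"x": 0.4, "y": 0, "z": 0, "turn": 0}, {"x": 0.4, "y": 0, "z": 0, "turn": 0}, {"x": 0.4, "y": 0, "z": 0, "turn": 0}, {"x": 0.4, "y": 0, "z": 0, "turn": 0}, {"x": 0.4, "y": 0, "z": 0, "turn": 0}, {"x": 0.4, "y": 0, "z": 0, "turn": 0}, {"x": 0.3, "y": 0, "z": 0, "turn": 0}, {"x": 0.16, "y": 0, "z": 0.1, "turn": 0}])

```text
t: 14.7
tool_pos: [0.5511, -0.1237, 0.0026]
tool_rot: [3.138, 0.146, 0.002]
contact_force: [0.7, 0.5, -0.2]
opening: 0.012
grip_force: 50.6
```

```bash
python3 go.py 0.551 -0.124 0.002 5.3;  python3 - <<'E'
from h import *
o=ctrl.get_obs(); im=ctrl.get_image('wrist')
hsv=cv2.cvtColor(im,cv2.COLOR_RGB2HSV)
cv2.imwrite('pics/w6.png',im[:,:,::-1])
E
```

```text
t 14.7 pos [ 0.5511 -0.1237  0.0026] yaw 5.33 tilt [ 0.001 -0.    -1.   ] open 0.012 F [ 0.7  0.5 -0.2]
units [-0.    0.01  0.03] turn 0.001
```

View pics/w6.png

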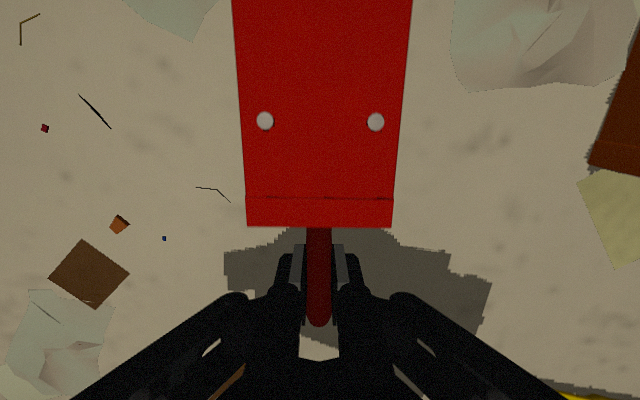

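The handle sticks out of the mouth centre (columns 306-332, rows 228-325). I check the mouth edge position at row 227.

Run:
```python
from h import *
o=ctrl.get_obs()
for z in(.039,.036,0.018): print(z,px2w('wrist',[[319,227],[319,197]],z,o).round(4))
print('handle end',px2w('wrist',[[319,326]],.010,o).round(4))
```

```text
0.039 [[ 0.5881 -0.1211  0.039 ]
 [ 0.6003 -0.1199  0.039 ]]
0.036 [[ 0.5867 -0.1212  0.036 ]
 [ 0.5992 -0.12    0.036 ]]
0.018 [[ 0.5785 -0.122   0.018 ]
 [ 0.5931 -0.1206  0.018 ]]
handle end [[ 0.5151 -0.128   0.01  ]]
```

Mouth edge is at x = 0.588 and the middle of the handle about 37 mm outside. I push 7 mm further, lower to the bench and let go.

carry_out(moves=[{"x": 0.1, "y": 0, "z": 0, "turn": 0}, {"x": 0.1, "y": 0, "z": 0, "turn": 0}, {"x": 0.08, "y": 0, "z": 0, "turn": 0}, {"x": 0, "y": 0, "z": 0.04, "turn": 0}, {"x": 0, "y": 0, "z": 0.04, "turn": 0}, {"x": 0, "y": 0, "z": 0, "turn": 0}, {"x": 0, "y": 0, "z": 0, "turn": 0}, {"x": 0, "y": 0, "z": 0, "turn": 0}])

```text
t: 15.55
tool_pos: [0.5569, -0.1231, 0.0006]
tool_rot: [3.138, 0.146, 0.0]
contact_force: [-0.5, -0.2, 2.7]
opening: 0.0123
grip_force: 51.0
```

carry_out(moves=[{"x": 0, "y": 0, "z": 0, "turn": 0}, {"x": 0, "y": 0, "z": 0, "turn": 0}, {"x": 0, "y": 0, "z": 0, "turn": 0}, {"x": 0, "y": 0, "z": 0, "turn": 0}, {"x": 0, "y": 0, "z": 0, "turn": 0}, {"x": 0, "y": 0, "z": 0, "turn": 0}, {"x": 0, "y": 0, "z": 0, "turn": 0}, {"x": 0, "y": 0, "z": 0, "turn": 0}], grip=40)

```text
t: 16.35
tool_pos: [0.5568, -0.123, 0.0003]
tool_rot: [-3.138, -0.146, -0.0]
contact_force: [-0.0, -1.1, 0.2]
opening: 0.0398
grip_force: 0.0
```

carry_out(moves=[{"x": 0, "y": 0, "z": -0.3, "turn": 0}, {"x": 0, "y": 0, "z": -0.5, "turn": 0}, {"x": -0.3, "y": 0, "z": -0.7, "turn": 0}, {"x": -0.5, "y": 0, "z": -0.8, "turn": 0}, {"x": -0.5, "y": 0, "z": -0.8, "turn": 0}, {"x": -0.5, "y": 0, "z": -0.8, "turn": 0}, {"x": -0.5, "y": 0, "z": -0.6, "turn": 0}, {"x": 0, "y": 0, "z": 0, "turn": 0}])

```text
t: 17.15
tool_pos: [0.5008, -0.1291, 0.1167]
tool_rot: [3.135, 0.145, 0.009]
contact_force: [-0.1, -0.4, -0.4]
opening: 0.04
grip_force: 0.0
```

```bash
python3 go.py 0.551 -0.124 0.002 5.3;  python3 - <<'E'
from h import *
o=ctrl.get_obs(); im=ctrl.get_image('wrist')
for q in ['red_file_handle','red_guard_mouth']:
    for d in ctrl.mark_of('wrist',q): print(q,round(d['confidence'],2),np.round(d['pixel'],1),px2w('wrist',d['pixel'],.008 if 'file' in q else .018,o).round(4))
cv2.imwrite('pics/w7.png',im[:,:,::-1])
E
```

```text
t 17.15 pos [ 0.5008 -0.1291  0.1167] yaw 5.29 tilt [ 0.006 -0.003 -1.   ] open 0.04 F [-0.1 -0.4 -0.4]
units [ 1.99 -0.03  4.6 ] turn -0.0
red_file_handle 0.67 [319.5 134.2] [[ 0.5558 -0.1262  0.008 ]]
red_file_handle 0.63 [535.9 257. ] [[ 0.4602 -0.3403  0.008 ]]
red_guard_mouth 0.92 [314.3  92.9] [[ 0.5874 -0.1192  0.018 ]]
```

View pics/w7.png

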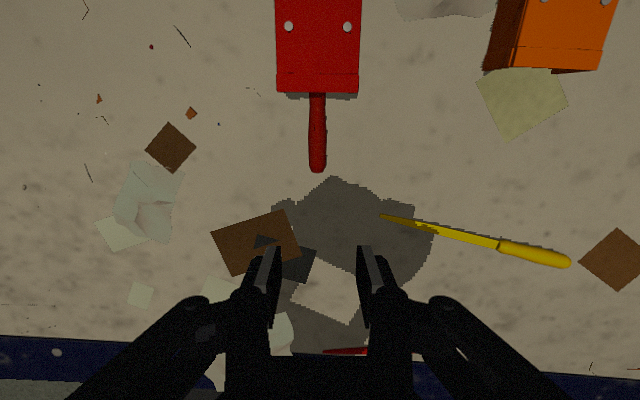

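The file lies flat, its blade is fully covered and the handle sticks out (rows 93-172). The middle of the handle is about 32 mm outside the mouth, so the file's centre is about 30 mm inside. The gripper is clear.

```bash
python3 -c "
from station import ctrl
print(ctrl.finish_job())"
```

```text
the job is handed in; nothing more can be done
None
```

The red-handled file is in the red guard with its blade fully covered and its handle sticking out, lying flat and released; the orange-handled file was never touched, and I handed the job in after about 17 s of robot time (no verdict was returned).

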